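Take the push-release battery out of a scrapped radio

TASK

This scrapped work radio must lose its battery before it goes to scrap metal: press the orange-headed battery pack into its sloping bay until it springs out, then take hold of it and draw it out. Set the pack down gently in the yellow-rimmed crate with the other batteries, standing upright on the crate's floor with its orange head up, and let go. Leave the packs already there, the cans and everything else as they are, and do not drop the pack.

Things in the scene. Friction and masses are not known exactly. Their poses are not given: they have to be found in the camera images.
- pack_mid (a point): Centre of the battery pack: black block 66 x 42 x 100 mm (its x, y, z), about 0.36 kg, orange head at its +z end; underside 50 mm below this point along z, head's face 50 mm above. Starts in the bay, its axes along the bay's, the head only 4 mm proud of the panel: too little to grip. Grip the flat sides across y (42 mm apart).
- bay: Mouth of the radio's battery bay, framed in orange. Origin: centre of the 70 x 46 mm opening (x, y) in the sloping panel. z points out of the bay, up and towards the robot, 35 degrees from vertical; y is level along the radio's width; x runs up the slope. The panel is flat 60 mm down and 70 mm up the slope, 85 mm to each side. The pack slides along z with 2 mm play each side.
- bay_sled (a joint): Sprung carrier under the pack, m along the bay's z. 0: latched. Pressing the head in by 8 mm or more (10 to 15 N; solid stop at -0.012) trips the latch; take the press away and the spring lifts pack and carrier at 0.1 to 0.2 m/s to the stop at 0.050 (head 54 mm proud, 46 mm still inside). It does not latch again. The pack just stands on it and draws out freely along z.
- radio: Scrapped radio, fixed: dark wedge-shaped housing with yellow bumpers, 185 mm deep (x), 170 wide (y), 175 high, and a carrying bar on top at the back, its top 211 mm above the table. Origin: centre of the underside; the front with two speakers faces -x. The bay's mouth is at x -40, y 0, z 135 mm of this frame.
- battery_crate: Green crate with a yellow rim, fixed, open on top: 200 x 240 x 70 mm outside (x, y, z), walls and floor 5 mm. Origin: centre of the underside. Two old packs lie flat (42 mm high) along its far (+x) wall, from about x = 17 to 91 mm, over nearly its whole length in y. It may be on the left or the right.
- crate_free (a point): On the floor of the yellow-rimmed crate (5 mm above the table), middle of the clear strip where there is room for a pack: 40 mm to the -x side of the crate's centre. The strip is about 105 mm wide in x and 230 mm long in y; its axes are those of the crate.
- can_crate: Green crate with a green rim, same size as the yellow-rimmed one, fixed, with three standing drinks cans 115 mm high. Origin at the centre of its underside. It may be on the left or the right.
- old_pack_a: Old battery pack lying in the yellow-rimmed crate, its 100 mm along the crate's y, on the -y half; 42 mm high. Origin at the centre of its underside. Leave alone.
- old_pack_b: The other old pack lying in that crate, on its +y half; same size and origin. Leave alone.
- can_red: Red drinks can, 66 mm across, 115 mm high, standing in the green-rimmed crate. Origin at the centre of its foot. Leave alone.
- can_green: Green drinks can, same size, in the green-rimmed crate. Leave alone.
- can_plain: Bare aluminium drinks can, same size, in the green-rimmed crate. Leave alone.
- jar: Glass jar standing on the bench left of and behind the radio, 72 mm across, 110 mm high. Origin at the centre of its foot. Leave alone.
- tin: Steel tin standing on the bench right of and behind the radio, 74 mm across, 100 mm high. Origin at the centre of its foot. Leave alone.
- screwdriver: Screwdriver lying on the bench between robot and radio, about 35 mm high at most. Leave alone.
Mind the look-alikes: they are no part of the job. What is shaped like the part that bears pack_mid but blue is not meant.

How it is judged:
By the outcome, as a careful person would: the job done as asked, in the order asked, and still so for the second after the job is handed in, with the robot touching nothing.
It also fails if it takes over 48 s, if anything falls off the work surface, if the arm or the gripper's body presses on something with over 40 N, if the wrist force passes 120 N, or if a joint passes its speed limit or range.

ROBOT

A 6-joint arm with a two-finger parallel gripper is mounted at the origin on the work surface. World frame = base frame: x ahead of the robot, y to its left, z up, the work surface at z = 0. Lengths are in mm, angles in rad, forces in N, time in s.
With the tool pointing down it reaches from about 300 to 825 mm from the base axis. Payload 5.4 kg.
Tool frame: the origin (TCP) lies midway between the tips of the shut fingers; the grasp point (between the pads) lies 19 mm behind it (arm.grip_depth is the distance from the TCP to the grasp point, in mm); z points along the fingers, y is the line along which they close (so a half turn about z gives the same grasp; the last joint's range is limited). The gripper opens to 92 mm and grips with 3 to 60 N. Pads are 20 mm wide; open, the fingers measure 128 mm over their backs; the gripper's body (75 mm by 189 mm) begins 69 mm behind the grasp point.
Start: joints at [-1.457, 0.158, 1.597, -0, 1.386, -0.21], TCP at [182.925, -545.11, 214.601] pointing down, gripper open.
Joint ranges: [-2.91, 2.91], [-0.94, 2.29], [0.18, 2.7], [-1.29, 4.43], [0.17, 2.64], [-3, 3]. Speed limits (rad/s): [2.57, 2.57, 3.14, 3.14, 3.14, 3.14].

INTERFACE

Orientations are given as a unit quaternion [w, x, y, z].
In Python, from cell import arm gives the robot as it stands.
- The arm moves only by the shell command python3 -m creep 'ROWS' [FORCE]. ROWS is JSON, a list of rows, each a list of 5 numbers: the shift along the tool's x, y, z in units of 25 mm (1.0 is 25 mm), then the turn about the tool's z in units of 6 degrees (1.0 is 6 degrees), then the closure in counts, from 0 (fully open) to 255 (shut). In form: [[tx, ty, tz, twist, claw], ...]. A call has 1 to 8 rows; each row shifts and turns the commanded pose from where the row before left it, along the tool's axes as they then stand; what a row does not reach is not made up. A row lasts 1/10 s, in which the tool goes at most 50 mm and 8.59 degrees, less where a joint would pass 70% of its speed; a pose out of reach is approached as far as the arm can. A call is refused whole if a number of a shift passes 1 or a number of a turn 1, either way. A call with a gripper value outside its range is refused whole. The fingers move at their own pace and stop on an object; FORCE is the grip in N (left out, the last holds). Time passes only in rows, so rows that do not move let the fingers close. It gives the time, the measured TCP pose, the force, the opening and the grip force at its end, in the units of the state.
- arm.get_obs(): the state, without advancing time (a new reading comes with each control period).
- arm.snapshot(name): name is "side" or "top"; returns a dict with "img" (480x640x3 uint8, red, green, blue), "z_map" (480x640 float32, mm along the optical axis (not along the pixel's ray), 0 where there is no reading), "mtx" (3x3 intrinsics, pixels), "world_to_cam" (4x4, takes a point from world to camera coordinates). Camera axes: x right, y down, z forward; pixel columns grow to the right and rows downward; lengths in mm; the calibration is good to about 2 mm. A picture is of the moment at which its call begins.
- arm.close_job(): hands the job in; it is judged then, once.
The state is a dict: "t": time; "q": joint angles; "joint_vel": joint speeds; "joint_efforts": joint torques, N m; "position": TCP position; "eef_rot": TCP orientation; "force": force on the tool from outside, world axes, zero at the start; "wrist_torque": the same for the moment, N m; "opening": finger opening in mm; "grasp_force": force on a finger pad.
Only numpy, scipy, OpenCV 4.12 (cv2) and the standard library are available. Lean on these libraries where they do the work, as an engineer would, in place of code of your own. Each camera call takes 0.05 s, during which the arm holds its last target. There are 200 camera calls.

## Working session

There is one attempt and no reset: what is moved stays moved. The work goes in short steps, Python scripts to look and compute and a shell command to move; the robot and the scene stay as the last step left them, time stands still between calls to the robot, and variables do not carry over. Pictures are saved under pics/ and viewed, at most 10 in all, crops included, and the job is handed in when it is done.

```bash
mkdir -p pics; ls; python3 - <<'E'
from cell import arm
import cv2,numpy as np,json
o=arm.get_obs();print({k:np.round(v,3).tolist() for k,v in o.items()},arm.grip_depth)
for n in("top","side"):
    s=arm.snapshot(n);cv2.imwrite(f"pics/{n}0.png",s["img"][:,:,::-1]);np.savez(f"{n}0.npz",**s)
    print(n,s["mtx"].tolist(),np.round(s["world_to_cam"],3).tolist())
E
```

```text
pics
{'t': 0.0, 'q': [-1.457, 0.159, 1.598, -0.0, 1.386, -0.21], 'joint_vel': [0.0, -0.0, 0.0, 0.0, -0.001, 0.0], 'joint_efforts': [-0.002, -38.557, -32.211, 0.07, 0.038, -0.0], 'position': [182.833, -544.508, 213.635], 'eef_rot': [-0.001, 0.987, 0.161, 0.0], 'force': [0.09, 0.61, -0.532], 'wrist_torque': [0.025, -0.015, -0.0], 'grasp_force': 0.0, 'opening': 92.312} 18.700000000000003
top [[509.4886540737196, 0.0, 314.2924549372938], [0.0, 509.4886540737196, 224.90664171573405], [0.0, 0.0, 1.0]] [[0.019, -1.0, -0.007, 11.817], [-0.998, -0.019, -0.058, 440.492], [0.058, 0.008, -0.998, 1152.347], [0.0, 0.0, 0.0, 1.0]]
side [[453.4181138097983, 0.0, 318.87907932665433], [0.0, 453.4181138097983, 245.58772067951546], [0.0, 0.0, 1.0]] [[-0.999, -0.033, -0.018, 434.677], [-0.006, 0.61, -0.792, 80.348], [0.037, -0.792, -0.61, 1003.627], [0.0, 0.0, 0.0, 1.0]]
```

View pics/top0.png

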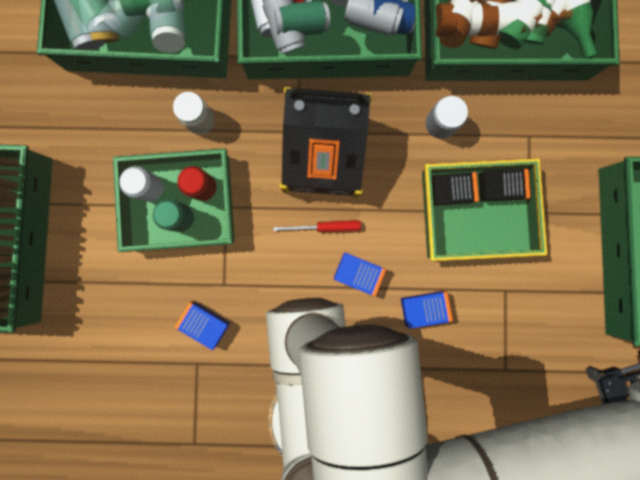

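View pics/side0.png

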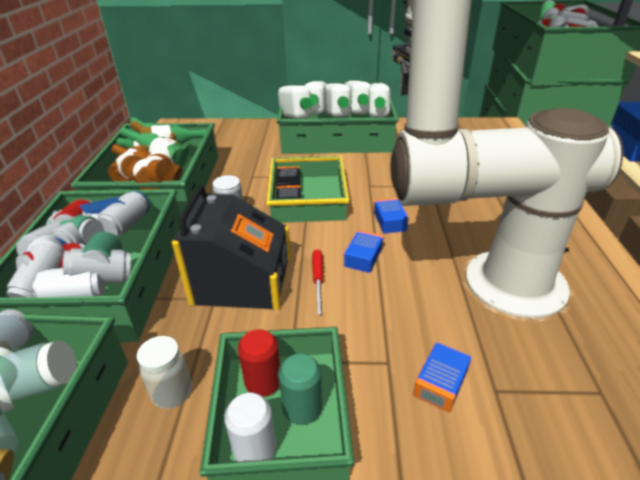

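The top view shows the bay's orange frame at about (323,159). The yellow-rimmed crate is on the right, with corners near (425,163), (540,159), (546,257) and (430,262), and its clear strip is on the near side at about (487,230). The side view agrees.

```bash
cat > h.py <<'E'
import numpy as np,cv2
def cloud(s):
    K=s["mtx"];z=s["z_map"].astype(float);v,u=np.mgrid[:480,:640]
    P=np.stack([(u-K[0,2])/K[0,0]*z,(v-K[1,2])/K[1,1]*z,z],-1)
    W=s["world_to_cam"];return (P-W[:3,3])@W[:3,:3]   # R^T(p-t)
def hsv(s): return cv2.cvtColor(s["img"],cv2.COLOR_RGB2HSV)
E
python3 - <<'E'
from h import *
for n,roi in(("top",(295,350,130,190)),("side",(225,280,205,260))):
    s=np.load(n+"0.npz");C=cloud(s);h=hsv(s)
    m=(h[...,0]<16)&(h[...,1]>150)&(h[...,2]>120);k=np.zeros_like(m);k[roi[2]:roi[3],roi[0]:roi[1]]=1;m&=k&(s["z_map"]>0)
    hull=cv2.minAreaRect(np.argwhere(m)[:,::-1].astype(np.float32));print(n,m.sum(),hull)
    p=C[m];c=p.mean(0);_,_,V=np.linalg.svd(p-c);nrm=V[2]*np.sign(V[2,2])
    print("bay centroid",c.round(1),"normal",nrm.round(3),"tilt",np.degrees(np.arccos(nrm[2])))
    # frame & extents
    y=np.cross(nrm,[0,0,0])
    x=np.array([-0,0,1])-nrm*nrm[2];x/=np.linalg.norm(x);y=np.cross(nrm,x)
    q=(p-c)@np.c_[x,y,nrm];print("x",x.round(3),"y",y.round(3),"ext",np.percentile(q,[1,50,99],axis=0).round(1).tolist())
    mid=(np.percentile(q,1,axis=0)+np.percentile(q,99,axis=0))/2;mid[2]=0;print("centre",(c+np.c_[x,y,nrm]@mid).round(1))
    m=(h[...,0]>22)&(h[...,0]<34)&(h[...,1]>150)&(h[...,2]>120);k[:]=0
    if n=="top":k[150:270,415:555]=1
    else:k[150:225,260:352]=1
    m&=k&(s["z_map"]>0);p=C[m];p=p[(p[:,2]>60)&(p[:,2]<80)]
    r=cv2.minAreaRect(p[:,:2].astype(np.float32));print("crate",len(p),r,np.median(p[:,2]))
    # radio top yaw
    mm=(C[...,0]>400)&(C[...,0]<800)&(abs(C[...,1])<150)&(C[...,2]>60)&(C[...,2]<230)
    p=C[mm];print("radio",p.min(0),p.max(0),cv2.minAreaRect(p[:,:2].astype(np.float32)))
    fm=C[(C[...,0]>400)&(C[...,0]<480)&(C[...,1]<-250)&(C[...,1]>-420)];print("floor z",np.median(fm[:,2]))
E
```

```text
top 912 ((322.6499938964844, 158.54998779296875), (30.218421936035156, 39.19191360473633), 4.39870548248291)
bay centroid [571.2   5.  135.6] normal [-0.589  0.054  0.806] tilt 36.276277252433886
x [ 0.803 -0.073  0.592] y [0.091 0.996 0.   ] ext [[-45.3, -30.8, -45.1], [2.7, 0.5, 1.6], [41.5, 30.2, 7.2]]
centre [569.6   4.9 134.4]
crate 1035 ((479.3467102050781, -352.3209228515625), (211.31069946289062, 253.08389282226562), 4.028474807739258) 68.1005841279118
radio [ 505.55283023 -149.94912416   60.06360173] [799.88801008 149.96133205 214.91818358] ((650.3643188476562, -3.7692108154296875), (293.4318542480469, 300.1940002441406), 1.5552202463150024)
floor z 4.661563650014228
side 662 ((252.53274536132812, 232.44309997558594), (45.32698059082031, 19.722227096557617), 29.93151092529297)
bay centroid [571.    6.8 136.8] normal [-0.561  0.009  0.828] tilt 34.127267366013314
x [ 0.828 -0.013  0.561] y [ 0.016  1.    -0.   ] ext [[-44.9, -38.1, -14.4], [2.5, 4.9, 0.1], [41.5, 29.1, 5.0]]
centre [569.5   2.3 135.8]
crate 676 ((479.11419677734375, -347.7569580078125), (211.49110412597656, 252.28965759277344), 3.7069380283355713) 66.52702724654898
radio [ 505.75257913 -149.67614721   60.05234685] [799.99926453 149.95060382 212.26610725] ((650.031982421875, -4.6628265380859375), (292.86767578125, 300.00396728515625), 1.9771254062652588)
floor z 4.5098056314682164
```

```bash
python3 - <<'E'
from h import *
from scipy.optimize import least_squares
for n in("top","side"):
    s=np.load(n+"0.npz");C=cloud(s)
    p=C.reshape(-1,3)[(s["z_map"]>0).ravel()]
    d=p-[570,4,135]
    m=(abs(d[:,1])<78)&(abs(d[:,0])<60)&(p[:,2]>85)&(p[:,2]<185);p=p[m]
    def res(a): 
        ps,o=a;t=np.radians(35);nn=np.array([-np.sin(t)*np.cos(ps),-np.sin(t)*np.sin(ps),np.cos(t)])
        return (p-[570,4,135])@nn-o
    r=least_squares(res,[0,0],loss="soft_l1",f_scale=1.5);print(n,len(p),"yaw",np.degrees(r.x[0]),"off",r.x[1],"med",np.median(abs(r.fun)))
# radio outline from top: dark, low value, height>20
s=np.load("top0.npz");C=cloud(s);h=hsv(s)
m=(C[...,2]>35)&(C[...,0]>480)&(C[...,0]<730)&(abs(C[...,1]-5)<110)
m=cv2.morphologyEx(m.astype(np.uint8),cv2.MORPH_OPEN,np.ones((5,5)))
p=C[m>0]
L=[];R=[]
for x in range(515,660,6):
    q=p[abs(p[:,0]-x)<3];L.append((x,q[:,1].max()));R.append((x,q[:,1].min()))
for e in(L,R):
    e=np.array(e);f=np.polyfit(e[:,0],e[:,1],1);print("edge slope deg",np.degrees(np.arctan(f[0])),"y at 570",np.polyval(f,570))
# orange frame inner/outer quad from top & side: project to plane
for n,roi in(("top",(295,350,130,190)),("side",(225,280,205,260))):
    s=np.load(n+"0.npz");h=hsv(s);K=s["mtx"];W=s["world_to_cam"]
    m=(h[...,0]<16)&(h[...,1]>150)&(h[...,2]>120);k=np.zeros_like(m);k[roi[2]:roi[3],roi[0]:roi[1]]=1;m&=k
    uv=np.argwhere(m)[:,::-1];ray=np.c_[(uv-K[:2,2])/K[0,0],np.ones(len(uv))]@W[:3,:3];o=-W[:3,:3].T@W[:3,3]
    t=np.radians(35);nn=np.array([-np.sin(t),0,np.cos(t)]);c=np.array([570,4,135.])
    P=o+ray*(((c-o)@nn)/(ray@nn))[:,None]
    q=(P-c)@np.c_[[np.cos(t),0,np.sin(t)],[0,1,0]]
    print(n,"frame in plane (mid,size,ang)",cv2.minAreaRect(q.astype(np.float32)))
E
```

```text
top 4737 yaw -3.0691730602169836 off -0.18767579867074943 med 1.5582280195545013
side 3134 yaw -3.1265856298998465 off -0.4333762009264175 med 1.0151479062159816
edge slope deg -3.9174978458980294 y at 570 89.22809137469173
edge slope deg -2.768521817708108 y at 570 -80.25809572549292
top frame in plane (mid,size,ang) ((-0.4793205261230469, 0.8256187438964844), (61.74002456665039, 88.79782104492188), 87.36608123779297)
side frame in plane (mid,size,ang) ((-0.018741607666015625, -0.7815132141113281), (70.25933074951172, 88.42314910888672), 86.7828369140625)
```

```bash
python3 -m creep '[[0,0,0,1,255],[0,-1,0,1,255],[0,-1,0,1,255],[0,-1,0,0.62,255],[0,-1,0,0,255],[0.5,-1,0,0,255],[0.5,-1,0,0,255],[0.5,-1,0,0,255]]' 20
python3 -m creep '[[0.7,-1,0,0,255],[0.7,-1,0,0,255],[0.7,-1,0,0,255],[0.7,-1,0,0,255],[0.7,-1,0,0,255],[0.7,-1,0,0,255],[0.7,-1,0,0,255],[0.7,-1,0,0,255]]'
cat > st.py <<'E'
from cell import arm
import numpy as np,sys
o=arm.get_obs();w,x,y,z=o["eef_rot"];yaw=2*np.arctan2(y,x)
p=np.array(o["position"]);print("t",o["t"],"pos",p.round(1),"yaw",np.degrees(yaw).round(2),"quat",np.round(o["eef_rot"],3),"F",np.round(o["force"],1),"open",round(o["opening"],1),"grip",round(o["grasp_force"],1),"q",np.round(o["q"],2))
if len(sys.argv)>3:
    d=np.array(list(map(float,sys.argv[1:4])))-p;c,s=np.cos(yaw),np.sin(yaw)
    print("units",(np.array([d[0]*c+d[1]*s,d[0]*s-d[1]*c,-d[2]])/25).round(2))
    if len(sys.argv)>4: print("twist units",((np.degrees(yaw)-float(sys.argv[4]))/6).round(2))
E
python3 st.py 534.6 6 170.8 -3.2
```

```text
t: 0.9
position: [217.6, -371.8, 214.2]
eef_rot: [-0.0, 1.0, -0.028, -0.0]
force: [1.4, 0.5, 0.3]
opening: 29.8
grasp_force: 0.0
t: 1.7
position: [368.6, -179.8, 214.3]
eef_rot: [-0.0, 1.0, -0.028, -0.0]
force: [0.0, -0.2, -0.9]
opening: 0.5
grasp_force: 0.0
t 1.7 pos [ 368.6 -179.8  214.3] yaw -3.17 quat [-0.     1.    -0.028 -0.   ] F [ 0.  -0.2 -0.9] open 0.5 grip 0.0 q [-0.75 -0.3   2.03 -0.    1.41  0.88]
units [ 6.22 -7.79  1.74]
twist units 0.01
```

```bash
python3 -m creep '[[0.7,-1,0,0,255],[0.7,-1,0,0,255],[0.7,-1,0,0,255],[0.7,-1,0,0,255],[0.7,-1,0,0,255],[0.7,-1,0,0,255],[0.7,-0.5,0.5,0,255],[0.5,0,0.5,0,255]]' >/dev/null
python3 -m creep '[[0,0,0,0,255],[0,0,0,0,255]]' >/dev/null
python3 st.py 534.6 6 170.8 -3.2
```

```text
t 2.7 pos [511.3 -26.3 189.3] yaw -3.16 quat [-0.     1.    -0.028 -0.001] F [-1.1 -0.7 -0.5] open 0.3 grip 0.0 q [-0.29  0.02  1.8  -0.    1.33  1.34]
units [ 0.86 -1.34  0.74]
twist units 0.01
```

```bash
python3 -m creep '[[0.4,-0.7,0.4,0,255],[0.46,-0.64,0.34,0,255],[0,0,0,0,255],[0,0,0,0,255]]' >/dev/null
python3 st.py 557.5 4.7 138 -3.2
python3 - <<'E'
from cell import arm;import cv2
s=arm.snapshot("side");cv2.imwrite("pics/side1.png",cv2.resize(s["img"][130:320,150:400,::-1],(750,570)))
E
```

```text
t 3.1 pos [534.9   5.4 171.8] yaw -3.16 quat [ 0.     1.    -0.028  0.   ] F [-0.1 -0.7  0.3] open 0.3 grip 0.0 q [-0.22  0.09  1.76 -0.    1.29  1.41]
units [ 0.9  -0.02  1.35]
twist units 0.01
```

View pics/side1.png

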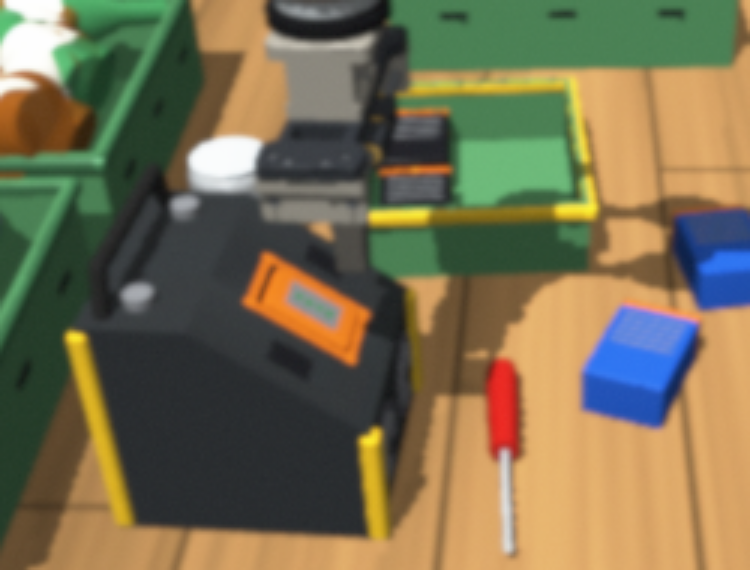

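The fingertips hang where the TCP projects, at crop (350,270), about 40 mm above the orange head centre at crop (312,303). Now I press along the bay's axis.

```bash
python3 -m creep '[[0.25,0,0.36,0,255],[0.25,0,0.36,0,255],[0.23,0,0.33,0,255],[0,0,0,0,255],[0.05,0,0.07,0,255],[0.05,0,0.07,0,255],[0.05,0,0.07,0,255],[0,0,0,0,255]]' |tail -6
python3 st.py 557.5 4.7 138
python3 -m creep '[[0.05,0,0.07,0,255],[0.05,0,0.07,0,255],[0,0,0,0,255]]' |tail -6; python3 st.py 557.5 4.7 138
```

```text
t: 3.95
position: [557.3, 4.7, 139.5]
eef_rot: [-0.0, 1.0, -0.028, -0.0]
force: [0.2, -0.1, -0.3]
opening: 0.5
grasp_force: 0.0
t 3.95 pos [557.3   4.7 139.5] yaw -3.16 quat [-0.     1.    -0.028 -0.   ] F [ 0.2 -0.1 -0.3] open 0.5 grip 0.0 q [-0.21  0.18  1.72 -0.    1.24  1.42]
units [0.01 0.   0.06]
t: 4.25
position: [559.5, 4.6, 136.9]
eef_rot: [0.0, 1.0, -0.028, -0.0]
force: [-3.7, -0.6, 6.1]
opening: 0.2
grasp_force: 3.4
t 4.25 pos [559.5   4.6 136.9] yaw -3.16 quat [ 0.     1.    -0.028 -0.   ] F [-3.7 -0.6  6.1] open 0.2 grip 3.4 q [-0.21  0.19  1.72 -0.    1.23  1.42]
units [-0.08 -0.   -0.04]
```

```bash
python3 -m creep '[[0.05,0,0.07,0,255],[0.05,0,0.07,0,255],[0.05,0,0.07,0,255],[0.05,0,0.07,0,255],[0,0,0,0,255]]' |tail -6; python3 st.py
```

```text
t: 4.75
position: [564.1, 4.3, 130.5]
eef_rot: [0.0, 1.0, -0.027, -0.001]
force: [-7.1, 0.8, 10.6]
opening: 0.3
grasp_force: 6.3
t 4.75 pos [564.1   4.3 130.5] yaw -3.15 quat [ 0.     1.    -0.027 -0.001] F [-7.1  0.8 10.6] open 0.3 grip 6.3 q [-0.21  0.21  1.71 -0.    1.22  1.42]
```

```bash
python3 -m creep '[[0.05,0,0.07,0,255],[0,0,0,0,255]]' |tail -4; python3 st.py
python3 -m creep '[[-0.3,0,-0.43,0,255],[-0.57,0,-0.82,0,255],[-0.57,0,-0.82,0,255],[-0.57,0,-0.82,0,255],[-0.57,0,-0.82,0,255],[0,0,0,0,255],[0,0,0,0,0]]'|tail -6
python3 - <<'E'
from cell import arm;import cv2,numpy as np
s=arm.snapshot("side");np.savez("side2.npz",**s);cv2.imwrite("pics/side2.png",cv2.resize(s["img"][130:320,150:400,::-1],(750,570)))
E
```

```text
eef_rot: [0.0, 1.0, -0.027, -0.001]
force: [-6.4, 0.0, 10.5]
opening: 0.4
grasp_force: 6.1
t 4.95 pos [565.4   4.2 128.7] yaw -3.15 quat [ 0.     1.    -0.027 -0.001] F [-6.4  0.  10.5] open 0.4 grip 6.1 q [-0.21  0.22  1.71 -0.    1.22  1.42]
t: 5.65
position: [501.9, 7.7, 220.0]
eef_rot: [0.0, 1.0, -0.028, 0.001]
force: [-0.6, 0.9, -0.4]
opening: 6.4
grasp_force: 0.0
```

View pics/side2.png

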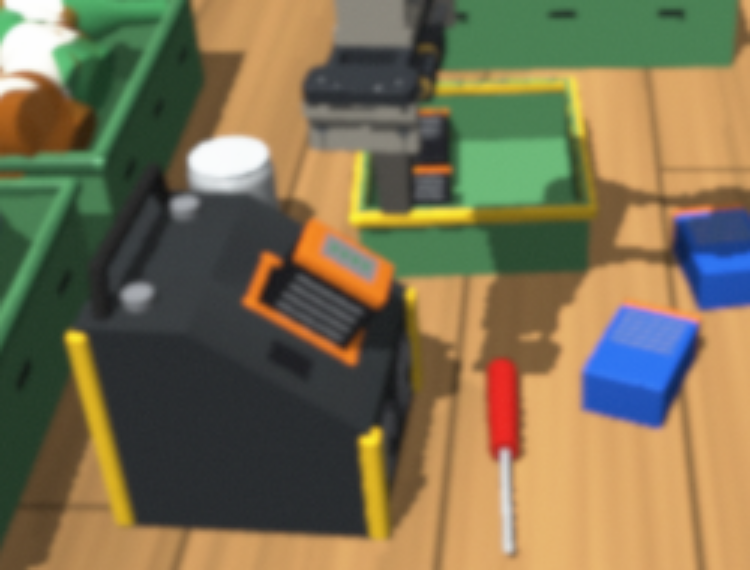

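The pack has sprung out: its orange head is at crop (345,262) and the ribbed side is visible. Next I straddle it.

```bash
python3 -m creep '[[0.5,0,0,0,0],[0.6,0,0,0,0],[0.6,0,0,0,0],[0.4,0,0,0,0],[0,0,0,0,0],[0,0,0,0,0],[0,0,0,0,0],[0,0,0,0,0]]'|tail -2; python3 st.py 555.1 4.8 142.3 -3.2
```

```text
opening: 74.6
grasp_force: 0.0
t 6.5 pos [553.7   4.9 220.1] yaw -3.17 quat [ 0.     1.    -0.028 -0.   ] F [-0.6 -0.7  0.1] open 74.6 grip 0.0 q [-0.21  0.1   1.65 -0.    1.39  1.42]
units [0.06 0.   3.11]
twist units 0.01
```

```bash
python3 -m creep '[[0.06,0,0,0,0],[0,0,0.7,0,0],[0,0,0.8,0,0],[0,0,0.8,0,0],[0,0,0.5,0,0],[0,0,0.31,0,0],[0,0,0,0,0]]'|tail -2; python3 st.py 555.1 4.8 142.3 -3.2
python3 -m creep '[[0,0,0,0,255],[0,0,0,0,255],[0,0,0,0,255],[0,0,0,0,255],[0,0,0,0,255],[0,0,0,0,255],[0,0,0,0,255],[0,0,0,0,255]]' 25|tail -2; python3 st.py
```

```text
opening: 91.8
grasp_force: 0.0
t 7.2 pos [555.    4.9 141.6] yaw -3.17 quat [-0.     1.    -0.028 -0.001] F [ 0.2 -0.4  0.4] open 91.8 grip 0.0 q [-0.21  0.18  1.73  0.    1.24  1.42]
units [ 0.01  0.   -0.03]
twist units 0.0
opening: 41.7
grasp_force: 25.0
t 8.0 pos [555.6   4.9 142.4] yaw -3.17 quat [-0.     1.    -0.028  0.   ] F [-0.3 -0.2  1.2] open 41.7 grip 25.0 q [-0.21  0.17  1.73  0.    1.24  1.42]
```

```bash
python3 -m creep '[[-0.14,0,-0.2,0,255],[-0.23,0,-0.33,0,255],[-0.23,0,-0.33,0,255],[-0.23,0,-0.33,0,255],[-0.23,0,-0.33,0,255],[-0.23,0,-0.33,0,255],[0,0,0,0,255]]' 25|tail -6;python3 -m creep '[[-0.29,0,-0.41,0,255],[-0.29,0,-0.41,0,255],[-0.29,0,-0.41,0,255],[-0.29,0,-0.41,0,255],[0,0,-0.6,0,255],[0,0,-0.6,0,255],[0,0,0,0,255],[0,0,0,0,255]]' |tail -6; python3 st.py
python3 - <<'E'
from cell import arm;import cv2,numpy as np
s=arm.snapshot("side");np.savez("side3.npz",**s);cv2.imwrite("pics/side3.png",cv2.resize(s["img"][90:320,150:450,::-1],(750,575)))
E
```

```text
t: 8.7
position: [522.9, 6.6, 189.9]
eef_rot: [0.0, 1.0, -0.028, 0.0]
force: [1.0, 0.5, -4.6]
opening: 41.8
grasp_force: 25.0
t: 9.5
position: [494.5, 8.1, 259.9]
eef_rot: [0.0, 1.0, -0.028, 0.0]
force: [-0.2, 1.0, -5.2]
opening: 42.0
grasp_force: 25.0
t 9.5 pos [494.5   8.1 259.9] yaw -3.17 quat [ 0.     1.    -0.028  0.   ] F [-0.2  1.  -5.2] open 42.0 grip 25.0 q [-0.23 -0.08  1.76 -0.    1.47  1.4 ]
```

View pics/side3.png

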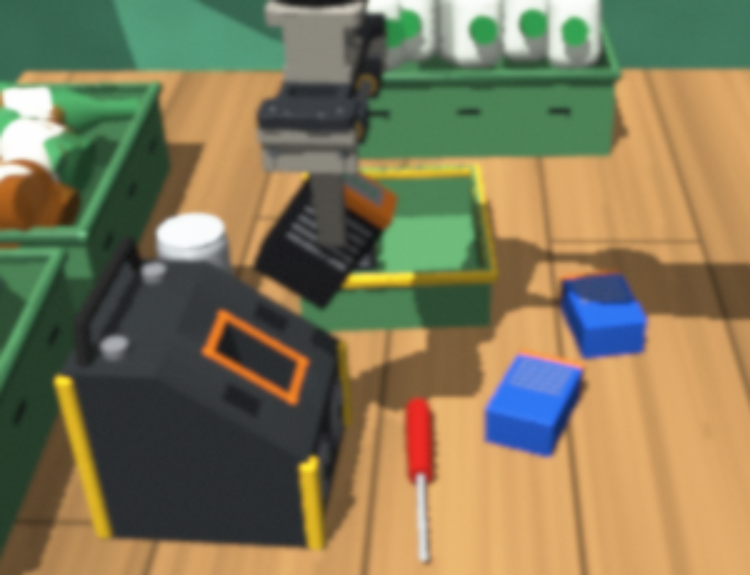

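The pack is out, its bottom corner near crop (322,303), still tilted in the grip, and the bay is empty. I turn it so the tilt runs along the crate's long side, then carry it over.

```bash
python3 -m creep '[[0,0,0,-0.5,255],[0,0,0,-1,255],[0,0,0,-1,255],[0,0,0,-1,255],[0,0,0,-1,255],[0,0,0,-1,255],[0,0,0,-1,255],[0,0,0,-1,255]]' 25|tail -1;python3 -m creep '[[0,0,0,-1,255],[0,0,0,-1,255],[0,0,0,-1,255],[0,0,0,-1,255],[0,0,0,-1,255],[0,0,0,-1,255],[0,0,0,-1,255],[0,0,0,-1,255]]' |tail -1;python3 -m creep '[[0,0,0,-0.66,255],[0,0,0,0,255]]' |tail -1; python3 st.py 442.4 -399.5 200 93.8
```

```text
grasp_force: 25.0
grasp_force: 25.0
grasp_force: 25.0
t 11.35 pos [493.9   8.3 258.5] yaw 93.8 quat [-0.001  0.683  0.73  -0.001] F [-0.5  0.4 -3.7] open 41.7 grip 25.0 q [-0.23 -0.08  1.76 -0.    1.47 -0.29]
units [-16.14  -3.13   2.34]
twist units -0.0
```

```bash
python3 -m creep '[[-0.5,-0.1,0,0,255],[-0.9,-0.2,0,0,255],[-0.9,-0.2,0,0,255],[-0.9,-0.2,0,0,255],[-0.9,-0.2,0,0,255],[-0.9,-0.2,0,0,255],[-0.9,-0.2,0,0,255],[-0.9,-0.2,0,0,255]]'|tail -1;python3 -m creep '[[-0.9,-0.2,0,0,255],[-0.9,-0.2,0,0,255],[-0.9,-0.2,0,0,255],[-0.9,-0.2,0,0,255],[-0.9,-0.2,0.1,0,255],[-0.9,-0.2,0.3,0,255],[-0.9,-0.2,0.4,0,255],[-0.9,-0.2,0.4,0,255]]' |tail -1;python3 -m creep '[[-0.7,-0.1,0.4,0,255],[-0.4,0,0.3,0,255],[0,0,0,0,255],[0,0,0,0,255]]' |tail -1; python3 st.py 442.4 -399.5 160 93.8
```

```text
grasp_force: 25.0
grasp_force: 25.0
grasp_force: 25.0
t 13.35 pos [ 439.4 -373.4  212. ] yaw 93.77 quat [-0.     0.683  0.73   0.   ] F [ 0.1 -0.3 -3.9] open 42.2 grip 25.0 q [-0.91  0.17  1.59  0.    1.38 -0.98]
units [-1.05  0.05  2.08]
twist units -0.01
```

```bash
python3 -m creep '[[-0.5,0.05,0.3,0,255],[-0.55,0,0.5,0,255],[0,0,0.7,0,255],[0,0,0.5,0,255],[0,0,0,0,255],[0,0,0,0,255]]'|tail -1; python3 st.py 442.4 -399.5 80 93.8
python3 - <<'E'
from cell import arm;import cv2,numpy as np
s=arm.snapshot("side");t=arm.snapshot("top")
a=cv2.resize(s["img"][90:240,240:400,::-1],(480,450));b=cv2.resize(t["img"][140:290,400:507,::-1],(320,450))
cv2.imwrite("pics/p4.png",np.hstack([a,b]))
E
```

```text
grasp_force: 25.0
t 13.95 pos [ 442.8 -399.4  162.6] yaw 93.83 quat [0.    0.683 0.73  0.   ] F [ 0.1 -0.1 -3.2] open 42.0 grip 25.0 q [-0.94  0.26  1.59  0.    1.3  -1.  ]
units [-0.   -0.02  3.3 ]
twist units 0.01
```

View pics/p4.png

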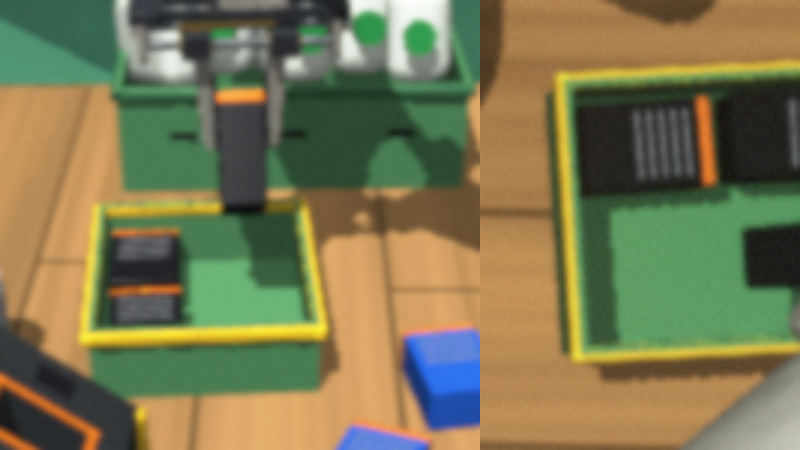

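The pack hangs over the clear strip, between the old packs and the near wall, with its head towards the far end. I lower it until the edge touches.

```bash
python3 -m creep '[[0,0,0.5,0,255],[0,0,0.6,0,255],[0,0,0.6,0,255],[0,0,0.6,0,255],[0,0,0.5,0,255],[0,0,0.3,0,255],[0,0,0.2,0,255],[0,0,0,0,255]]'|tail -6; python3 -m creep '[[0,0,0.06,0,255],[0,0,0.06,0,255],[0,0,0,0,255]]'>/dev/null; python3 st.py 442.4 -399.5 69 93.8
```

```text
t: 14.85
position: [442.3, -399.7, 78.9]
eef_rot: [-0.0, 0.683, 0.73, 0.0]
force: [-0.6, 0.1, -4.5]
opening: 41.7
grasp_force: 25.0
t 15.15 pos [ 442.6 -400.1   76.9] yaw 93.79 quat [ 0.     0.683  0.73  -0.   ] F [ 0.3  0.6 -3.5] open 41.7 grip 25.0 q [-0.94  0.35  1.65 -0.    1.14 -1.  ]
units [ 0.02 -0.01  0.32]
twist units -0.0
```

```bash
python3 -m creep '[[0,0,0.06,0,255],[0,0,0.06,0,255],[0,0,0.06,0,255],[0,0,0,0,255]]'>/dev/null; python3 st.py;python3 -m creep '[[0,0,0.04,0,255],[0,0,0.04,0,255],[0,0,0,0,255]]'>/dev/null; python3 st.py
```

```text
t 15.55 pos [ 442.3 -399.7   71.7] yaw 93.79 quat [-0.     0.683  0.73   0.   ] F [-1.1 -0.4 -3.8] open 41.9 grip 25.0 q [-0.94  0.36  1.65 -0.    1.13 -1.  ]
t 15.85 pos [ 442.5 -400.    70.1] yaw 93.79 quat [ 0.     0.683  0.73  -0.   ] F [ 0.2  0.7 -3.5] open 41.5 grip 25.0 q [-0.94  0.36  1.65  0.    1.13 -1.  ]
```

```bash
python3 -m creep '[[0,0,0.04,0,255],[0,0,0.04,0,255],[0,0,0,0,255]]'>/dev/null; python3 st.py;python3 -m creep '[[0,0,0.04,0,255],[0,0,0.04,0,255],[0,0,0,0,255]]'>/dev/null; python3 st.py
```

```text
t 16.15 pos [ 442.6 -400.3   69.7] yaw 93.8 quat [ 0.     0.683  0.73  -0.   ] F [-2.7  2.3  6.5] open 42.0 grip 25.0 q [-0.94  0.36  1.65 -0.    1.12 -1.  ]
t 16.45 pos [ 442.7 -401.5   69.2] yaw 93.82 quat [ 0.001  0.683  0.73  -0.001] F [-4.1  1.2 13.4] open 42.1 grip 25.0 q [-0.94  0.36  1.65 -0.    1.12 -1.  ]
```

```bash
python3 -m creep '[[0,0,0,0,255],[0.15,0,-0.02,0,255],[0.15,0,-0.02,0,255],[0.15,0,0,0,255],[0.15,0,0,0,255],[0,0,0,0,255]]' 12 >/dev/null; python3 st.py
python3 - <<'E'
from cell import arm;import cv2,numpy as np
s=arm.snapshot("side")
cv2.imwrite("pics/p5.png",cv2.resize(s["img"][110:230,250:380,::-1],(650,600)))
E
```

```text
t 17.05 pos [ 441.7 -387.    69.5] yaw 93.83 quat [ 0.002  0.683  0.73  -0.002] F [-4.1 -1.   6.7] open 41.7 grip 12.0 q [-0.92  0.34  1.69 -0.    1.11 -0.99]
```

View pics/p5.png

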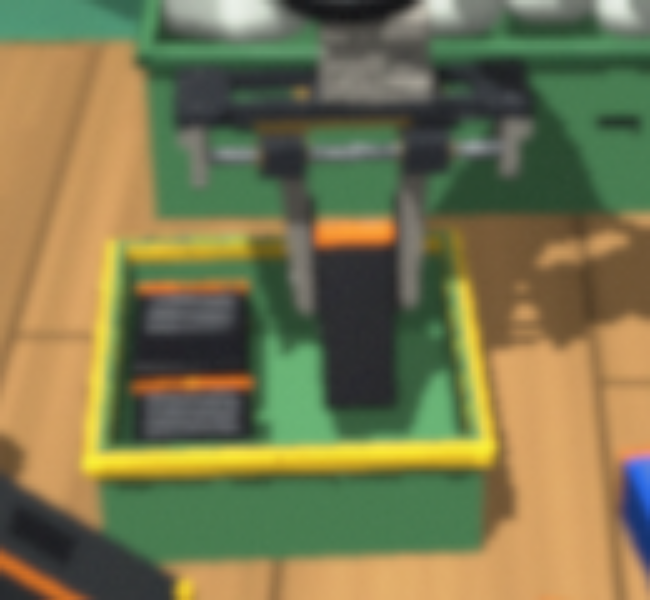

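The pack is standing on an edge in the clear strip, at crop (360,310), held by the pads. I measure its tilt from depth.

```bash
cat > tilt.py <<'E'
from cell import arm
from h import *
s=arm.snapshot("side");C=cloud(s);h=hsv(s)
d=C-[439.3,-352.6,0];a=np.radians(93.8);lx=d[...,0]*np.cos(a)+d[...,1]*np.sin(a);ly=d[...,0]*np.sin(a)-d[...,1]*np.cos(a);z=C[...,2]
m=(abs(ly)<16)&(lx>-100)&(lx<85)&(z>12)&(z<140)&(s["z_map"]>0)
b=m&(h[...,2]<70);o=m&(h[...,0]<16)&(h[...,1]>140)&(h[...,2]>110)
f=np.polyfit(z[b],lx[b],1);r=abs(lx[b]-np.polyval(f,z[b]));k=r<4
f=np.polyfit(z[b][k],lx[b][k],1)
print("n",b.sum(),o.sum(),"face tilt deg",-np.degrees(np.arctan(f[0])).round(1),"lx at floor z=5",np.polyval(f,5).round(1),"z range",np.percentile(z[b],[2,98]).round(1))
bb=m&(z>55)&(z<125);print("ly range of all pack",np.percentile(d[...,0][b],[2,98]).round(1))
if o.sum():print("orange lx",np.percentile(lx[o],[2,50,98]).round(1),"z",np.percentile(z[o],[2,50,98]).round(1))
E
python3 tilt.py
```

```text
n 368 39 face tilt deg 26.9 lx at floor z=5 37.6 z range [ 35.2 109.9]
ly range of all pack [-16.5  14. ]
orange lx [-25.1 -18.3 -13.2] z [112.8 117.5 122.8]
```

```bash
python3 -m creep '[[0.15,0,0,0,255],[0.15,0,0.01,0,255],[0.15,0,0.015,0,255],[0.15,0,0.02,0,255],[0.15,0,0.03,0,255],[0,0,0,0,255]]' >/dev/null; python3 st.py;python3 tilt.py
```

```text
t 17.75 pos [ 440.3 -366.1   66. ] yaw 93.81 quat [ 0.     0.683  0.73  -0.   ] F [-3.7  0.2  4.8] open 41.9 grip 12.0 q [-0.9   0.31  1.73 -0.    1.1  -0.97]
n 354 72 face tilt deg 14.5 lx at floor z=5 32.2 z range [ 24.8 104.5]
ly range of all pack [-16.7  13.7]
orange lx [-38.6   3.3   7.3] z [105.4 113.6 118.6]
```

```bash
python3 -m creep '[[0.15,0,0.03,0,255],[0.15,0,0.035,0,255],[0.15,0,0.04,0,255],[0,0,0,0,255]]' >/dev/null; python3 st.py;python3 tilt.py
```

```text
t 18.2 pos [ 439.4 -353.8   62. ] yaw 93.81 quat [-0.001  0.683  0.73   0.   ] F [-1.2  0.6  0.5] open 42.0 grip 12.0 q [-0.89  0.3   1.75  0.    1.09 -0.96]
n 319 85 face tilt deg 6.6 lx at floor z=5 30.7 z range [24.1 97.9]
ly range of all pack [-16.9  13.6]
orange lx [-38.   17.3  22.4] z [100.7 108.9 113.3]
```

```bash
python3 -m creep '[[0.13,0,0.05,0,255],[0.1,0,0.06,0,255],[0,0,0,0,255]]' >/dev/null; python3 st.py;python3 tilt.py
```

```text
t 18.55 pos [ 439.1 -348.7   59.7] yaw 93.8 quat [-0.     0.683  0.73   0.   ] F [-1.4  0.6  2.3] open 41.8 grip 12.0 q [-0.89  0.29  1.76  0.    1.08 -0.95]
n 291 77 face tilt deg 2.9 lx at floor z=5 29.8 z range [22.2 93.6]
ly range of all pack [-17.   13.6]
orange lx [-32.7  22.4  29.8] z [ 97.6 106.5 110.2]
```

```bash
python3 -m creep '[[0.1,0,0.03,0,255],[0.05,0,0.05,0,255],[0,0,0.03,0,255],[0,0,0,0,255]]' >/dev/null; python3 st.py;python3 tilt.py
```

```text
t 19.0 pos [ 439.  -344.9   57.7] yaw 93.79 quat [-0.     0.683  0.73   0.   ] F [-2.6  3.8  7.9] open 41.9 grip 12.0 q [-0.88  0.29  1.77  0.    1.08 -0.95]
n 274 87 face tilt deg 1.0 lx at floor z=5 30.9 z range [24.6 92.1]
ly range of all pack [-17.   13.6]
orange lx [-30.3  26.6  34.2] z [ 93.9 103.7 107.4]
```

```bash
python3 -m creep '[[0,0,-0.02,0,255],[0,0,0,0,255]]' 3 >/dev/null; python3 st.py; python3 -m creep '[[0,0,0,0,125],[0,0,0,0,110],[0,0,0,0,95],[0,0,0,0,95],[0,0,0,0,95]]' >/dev/null; python3 st.py;python3 tilt.py
```

```text
t 19.25 pos [ 438.9 -344.7   57.4] yaw 93.79 quat [-0.001  0.683  0.73   0.001] F [-0.5  2.8  2.6] open 41.9 grip 3.0 q [-0.88  0.29  1.77  0.    1.08 -0.95]
t 19.75 pos [ 438.9 -345.6   57.5] yaw 93.79 quat [ 0.     0.683  0.73  -0.   ] F [-1.3 -1.1 -0.1] open 57.8 grip 0.0 q [-0.88  0.29  1.77 -0.    1.08 -0.95]
n 263 66 face tilt deg -0.3 lx at floor z=5 30.6 z range [25.1 89.8]
ly range of all pack [-17.   13.4]
orange lx [-27.2  28.7  35.5] z [ 94.9 102.6 106.9]
```

Released and upright, at about 0° tilt with the head at about 105 mm. Now I withdraw straight up.

```bash
python3 -m creep '[[0,0,-0.2,0,95],[0,0,-0.4,0,95],[0,0,-0.6,0,95],[0,0,-0.8,0,95],[0,0,-0.8,0,95],[0,0,-0.8,0,95],[0,0,-0.8,0,95],[0,0,-0.8,0,95]]' >/dev/null; python3 -m creep '[[0,0,-0.8,0,95],[-0.8,0,-0.5,0,95],[-0.8,0,0,0,95],[-0.8,0,0,0,95],[-0.8,0,0,0,95],[-0.8,0,0,0,95],[0,0,0,0,95],[0,0,0,0,95]]' >/dev/null; python3 st.py;python3 tilt.py
python3 - <<'E'
from cell import arm;import cv2,numpy as np
s=arm.snapshot("side");t=arm.snapshot("top")
a=cv2.resize(s["img"][60:260,150:400,::-1],(500,400));b=cv2.resize(t["img"][130:290,400:520,::-1],(300,400))
cv2.imwrite("pics/p6.png",np.hstack([a,b]))
E
```

```text
t 21.4 pos [ 445.6 -445.1  221. ] yaw 93.77 quat [0.    0.683 0.73  0.   ] F [ 0.1  0.1 -0. ] open 57.5 grip 0.0 q [-0.98  0.29  1.43  0.    1.42 -1.04]
n 262 71 face tilt deg -0.5 lx at floor z=5 30.0 z range [24.3 90.2]
ly range of all pack [-17.   13.4]
orange lx [-29.3  26.6  33.3] z [ 94.6 103.  107.2]
```

View pics/p6.png

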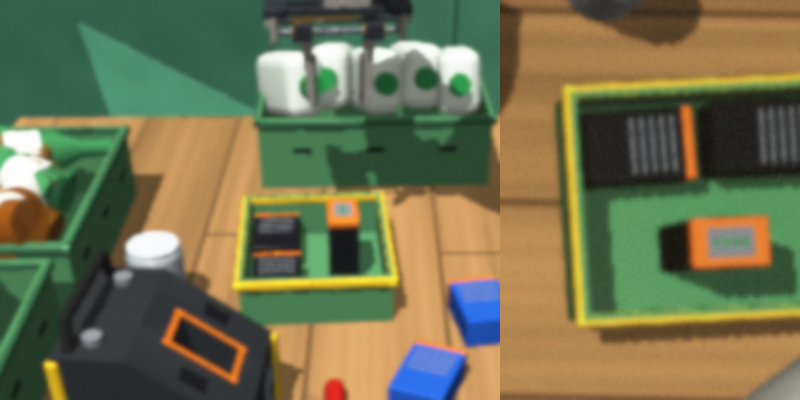

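The pack stands upright with its orange head up in the clear strip, at (343,235) in the left crop and (730,242) in the right. The old packs are undisturbed and the gripper is clear.

```bash
python3 -c "
from cell import arm
print(arm.close_job())"
```

```text
the job is handed in; nothing more can be done
None
```

The battery pack is out of the radio and standing upright, orange head up, in the clear strip of the yellow-rimmed crate; I let go and handed the job in at about 21 s, with nothing else visibly disturbed and no verdict returned.

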